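# Hang the lift-off guard door on the dust extractor and swing it shut

### The arm

A 7-joint arm with a two-finger parallel gripper is mounted at the origin on a cart in front of the work surface, level with it; the furniture and walls round the work are solid. World frame = base frame: x ahead of the robot, y to its left, z up, the work surface at z = 0. Lengths are in m, angles in rad, forces in N, time in s.
With the tool pointing down it reaches from about 0.4 to 0.875 m from the base axis. Payload 19.3 kg.
Tool frame: the origin (TCP) lies midway between the tips of the shut fingers; the grasp point (between the pads) lies 19 mm behind it (bot.pinch_z is the distance from the TCP to the grasp point, in m); z points along the fingers, y is the line along which they close (so a half turn about z gives the same grasp; the last joint's range is limited). The gripper opens to 85 mm and grips with 20 to 120 N. Pads are 22 mm wide; open, the fingers measure 114 mm over their backs; the gripper's body (76 mm by 85 mm) begins 54 mm behind the grasp point. The pads swing forward as they close: fully open they stand 13 mm farther back than shut.
Start: joints at [-1.198, 0.521, -0.036, 1.599, 0.021, 1.021, -0.113], TCP at [0.268, 0.565, 0.231] pointing down, gripper open.
Joint ranges: [-2.91, 2.91], [-0.3, 2.13], [-1.5, 1.42], [0.17, 2.43], [-1.26, 4.41], [0.16, 1.93], [-2.52, 2.52]. Speed limits (rad/s): [1.89, 1.89, 2.39, 2.39, 3.01, 3.01, 3.01].

### API

Orientations are given as [roll, pitch, yaw] about the fixed x, y, z axes, in that order (R = Rz(yaw) Ry(pitch) Rx(roll)).
In Python, from workcell import observe, viewer, bot gives the robot as it stands. The module is installed in compiled form; this text tells all that it offers.
- The arm moves only by the tool play_rows, never from a script. Its argument "motion" is a list of rows, each a list of 7 numbers: the shift along the tool's x, y, z in cm, then the turn, a rotation vector about the tool's x, y, z in rad, then the opening, from -1 (shut) to 1 (fully open), so that 0 is half open. A call has exactly 5 rows; each row is the pose to reach, as a shift and turn from the pose commanded when the call began, along the tool's axes at that moment; what a row does not reach only later rows make up. A row lasts 1/10 s, in which the tool goes at most 50 mm and 8.59 degrees, less where a joint would pass 70% of its speed; a pose out of reach is approached as far as the arm can. A call with a gripper value outside its range is refused whole. The fingers move at their own pace and stop on an object; "squeeze" is the grip in N (left out, the last holds). Time passes only in rows, so rows that repeat a pose let the fingers close, or fill a call up. It gives the time, the measured TCP pose, the force, the opening and the grip force at its end, in the units of the state.
- observe(): the state, without advancing time (a new reading comes with each control period).
- viewer.grab_frame(name): name is "scene" or "top" or "wrist"; returns (picture, depth): 384x512x3 uint8, red, green, blue; 384x512 float32, m along the optical axis (not along the pixel's ray), 0 where there is no reading.
- viewer.camera_info(name): a dict with "fx", "fy", "cx", "cy" (pixels), "R" (3x3) and "t" (3): a world point X has camera coordinates R X + t. Camera axes: x right, y down, z forward; pixel columns grow to the right and rows downward; lengths in m; the calibration is good to about 2 mm. The wrist camera is an equidistant fisheye: a pixel r from the principal point sees the ray r / f radians off the axis. A picture is of the moment at which its call begins: read the wrist's pose just before it. camera_info takes no time and is no camera call; for the wrist camera it gives the pose at the moment of the call.
- bot.job_done(): hands the job in; it is judged then, once.
The state is a dict: "clock": time; "qpos": joint angles; "qd": joint speeds; "joint_efforts": joint torques, N m; "position": TCP position; "tool_rot": TCP orientation; "force": force on the tool from outside, world axes, zero at the start; "moment": the same for the moment, N m; "grip_width": finger opening in m; "finger_force": force on a finger pad.
Only numpy, scipy, OpenCV 4.12 (cv2) and the standard library are available. Lean on these libraries where they do the work, as an engineer would, in place of code of your own. Each camera call takes 0.05 s, during which the arm holds its last target. There are 200 camera calls.

### The job

Lift the yellow guard door out of its wooden rest and hang it on the blue dust extractor: with the door standing open at about a right angle, feel gently for the two upright hinge pins and lower both knuckles onto them at once until the door is fully home. Then swing the door shut against the front frame and let go of it. Do not force the door against the hinge or the housing at any time, and leave the other things on the bench where they are.

Things in the scene. Friction and masses are not known exactly. Their poses are not given: they have to be found in the camera images.
- door_mid (a point): Loose yellow guard door, 0.26 kg: flat panel 138 mm long, 124 tall, 8 thick, standing in the rest. Point: panel centre. Axes: z up; -y along the panel from hinge edge to free edge; -x out of the outer face (dark louvres; black knob, 22 mm across, 18 mm proud, 52 mm from centre towards the free edge, mid height). Upper edge 62 mm above: grasp it from above across the 8 mm, between knuckles and knob.
- low_knuckle (a point): Centre of the underside of the door's lower knuckle: a steel tube 18 mm tall, 16 mm outside and 10 mm inside diameter, open at both ends, on the upright hinge axis in the panel's mid plane, 91 mm in +y and 46 mm below door_mid. Axes as door_mid.
- high_knuckle (a point): Centre of the underside of the door's upper knuckle, the same tube, 75 mm straight above the lower one. Axes as door_mid. Bring the door in from the front: the lower knuckle has to pass between the end of the lower pin (20 mm above low_seat) and the underside of the upper bracket (5 mm thick, underside 70 mm above low_seat).
- door_edge (a point): Middle of the door's free edge, mid-thickness, half-way up: 69 mm from door_mid in -y, 160 mm from the hinge axis. Axes as door_mid. On the shut door this point is 4 mm in front of the front frame's plane.
- extractor: Fixed blue dust extractor on a plywood board 12 mm thick. Housing 160 wide, 120 deep, top 154 mm above the bench. Origin: on the bench under the middle of the front frame's plane. -x looks out of the open front, +y to the hinge side (robot's left). Shut, the door has these axes; open at a right angle its yaw is this yaw minus pi/2 (panel out to -x, outer face to +y).
- keeper (a point): Small steel keeper on the extractor, 26 mm wide in y, over the upper edge of the shut door, so that the door can be hung only while open. Point: front middle of its underside, 21 mm in front of the frame, y = +45 mm, 160 mm above the bench. Axes as the extractor.
- low_seat (a point): Nominal seat of the lower pin: hinge axis at the top of the lower bracket, where the lower knuckle's underside rests. 12 mm in front of the frame, 95 mm to +y, 42 mm above the bench. Axes as the extractor. The height is exact, but the hinge post is adjustable and not measured: the real pins, both on one axis, stand up to 6 mm off along x and along y: find them by feel or sight.
- high_seat (a point): Nominal seat of the upper pin, 75 mm straight above low_seat, same unknown offset. Both pins: steel, rigid, 8 mm diameter, 20 mm tall above the seat, nearly flat end 6.4 mm across, so a knuckle goes on only within about 2 mm of centre. They stand on brackets of a dark fixed post, 13 mm square, top 127 mm above the bench, 22 to 35 mm behind the axis (+x).
- rest: Fixed wooden block, 90 (x) x 56 (y) x 42 mm tall, with a slot along x, 11 mm wide, 30 mm deep, in which the lower 30 mm of the door stands (outer face to the block's +y, knuckles past its +x end). Origin: centre of the underside, on the bench. The door lifts straight up out of it.
- paint_pot1_mid (a point): Bystander, loose: rust-brown paint pot with white flip cap, 61x50x55 mm, standing. The point is its centre. Leave it where it stands.
- tape_measure_mid (a point): Bystander, loose: orange tape measure lying on its side, 66x78x38 mm. The point is its centre. Leave it where it stands.
- mixing_cup_mid (a point): Bystander, loose: clear plastic mixing cup, 66 mm across, 75 mm tall. The point is its centre. Leave it where it stands.

How it is judged:
By the outcome, as a careful person would: the job done as asked, in the order asked, and still so for the second after the job is handed in, with the robot touching nothing.
It also fails if it takes over 72 s, if anything falls off the work surface, if the arm or the gripper's body presses on something with over 40 N, if the wrist force passes 120 N, or if a joint passes its speed limit or range.

## Working session

There is one attempt and no reset: what is moved stays moved. The work goes in short steps, Python scripts to look and compute and a tool call to move; the robot and the scene stay as the last step left them, time stands still between calls to the robot, and variables do not carry over. Pictures are saved under pics/ and viewed, at most 10 in all, crops included, and the job is handed in when it is done.

Besides the shell and the picture viewer there is one more tool, called after ">>>" by a JSON object that holds its "name" and its "arguments". play_rows: Moves the arm, as the interface text tells. Its arguments: {"type":"object","properties":{"motion":{"type":"array"},"squeeze":{"type":"number"}},"required":["motion"]}

```bash
mkdir -p pics
cat > h.py <<'E'
import numpy as np,cv2
from workcell import observe,viewer,bot
from scipy.spatial.transform import Rotation as Ro
def grab(n,tag):
    ci=viewer.camera_info(n); p,d=viewer.grab_frame(n)
    cv2.imwrite(f'pics/{tag}.png',p[:,:,::-1]); np.savez(f'pics/{tag}.npz',p=p,d=d,**{k:ci[k] for k in ('fx','fy','cx','cy','R','t')})
    return p,d,ci
def cloud(tag):
    z=np.load(f'pics/{tag}.npz'); d=z['d']; v,u=np.mgrid[:d.shape[0],:d.shape[1]]
    X=np.stack([(u-z['cx'])/z['fx']*d,(v-z['cy'])/z['fy']*d,d],-1)
    W=(X-z['t'])@z['R']; W[d==0]=np.nan
    return z['p'],W
def st():
    o=observe(); print(o['clock'],np.round(o['position'],4),np.round(o['tool_rot'],4),'F',np.round(o['force'],1),'M',np.round(o['moment'],2),'w',round(float(o['grip_width']),4),o['finger_force'],'q',np.round(o['qpos'],2)); return o
E
python3 - <<'E'
from h import *
st();print(bot.pinch_z)
a=grab('scene','s1')[0];b=grab('top','t1')[0]
for n in('scene','top'):
    c=viewer.camera_info(n);print(n,c)
cv2.imwrite('pics/c1.png',cv2.resize(a,(800,600))[:,:,::-1]);cv2.imwrite('pics/c2.png',cv2.resize(b,(800,600))[:,:,::-1])
E
```

```text
0.0 [0.2677 0.5644 0.2307] [-3.1405e+00  1.0000e-04  2.6988e+00] F [ 0.3  0.7 -0.6] M [-0.02 -0.05 -0.03] w 0.0855 0.0 q [-1.2   0.52 -0.04  1.6   0.02  1.02 -0.11]
0.0187
scene {'fx': 350.87217323034855, 'fy': 350.87217323034855, 'cx': 260.2644842638714, 'cy': 193.49540634259222, 'R': array([[-0.53153336, -0.84694556, -0.01247039],
       [-0.37160473,  0.24639427, -0.89509764],
       [ 0.76117161, -0.4711402 , -0.44569575]]), 't': array([0.32749342, 0.28075436, 0.53540506])}
top {'fx': 485.1067661776237, 'fy': 485.1067661776237, 'cx': 252.68257676156927, 'cy': 194.84955547096467, 'R': array([[-0.00835811, -0.99996407,  0.00141748],
       [-0.99663033,  0.00821456, -0.08161189],
       [ 0.08159732, -0.00209482, -0.99666318]]), 't': array([0.07987998, 0.51298854, 1.28239617])}
```

View pics/c1.png

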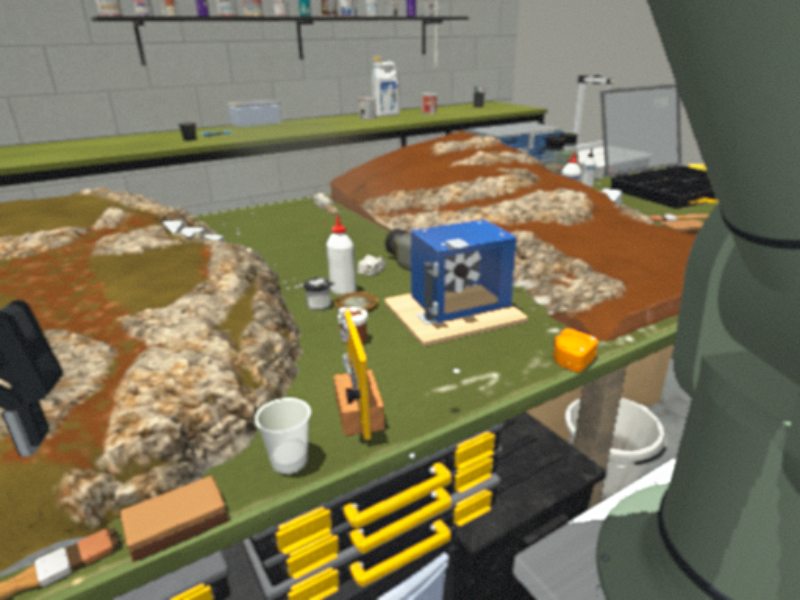

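View pics/c2.png

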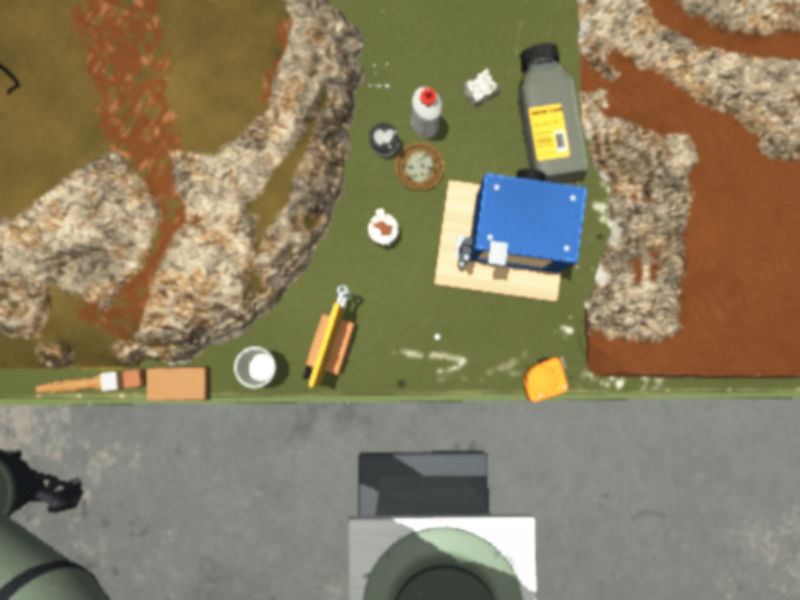

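The scene picture shows the door standing in its rest at about (355,390) and the extractor at (462,270). The top picture shows the door from (343,293), the knuckle end, to (313,385), the free end. The extractor roof spans (478–585,175–265), its post is at (465,250), the pot at (383,228), the cup at (255,367) and the tape at (545,380).

Run:
```python
from h import *
for tag in('t1','s1'):
    p,W=cloud(tag); hsv=cv2.cvtColor(p,cv2.COLOR_RGB2HSV).astype(int)
    H,S,V=hsv[...,0],hsv[...,1],hsv[...,2]; x,y,z=np.moveaxis(W,-1,0)
    roi=(x>.3)&(x<1)&(y>-.4)&(y<.4)
    m=roi&(H>18)&(H<32)&(S>150)&(z>.06)&(z<.2)&(y>0)
    P=W[m]; print(tag,'door n',len(P),'z',np.percentile(P[:,2],[5,50,95,99]))
    T=P[P[:,2]>np.percentile(P[:,2],98)-.012] if tag=='t1' else P
    (vx,vy,x0,y0)=cv2.fitLine(T[:,:2].astype(np.float32),cv2.DIST_HUBER,0,.01,.01).ravel()
    s=(T[:,:2]-[x0,y0])@[vx,vy]; e=np.percentile(s,[.5,99.5]); print(' dir',vx,vy,np.degrees(np.arctan2(vy,vx)),'ends',[x0+e*vx,y0+e*vy],'z',np.median(T[:,2]))
    m=roi&(H>100)&(H<125)&(S>150)&(z>.02)&(z<.2); P=W[m]; print(' blue n',len(P),np.percentile(P[:,2],[5,50,99]))
    R=P[P[:,2]>.145] ; r=cv2.minAreaRect((R[:,:2]*1000).astype(np.float32)); print(' roof',r,cv2.boxPoints(r).round(1).tolist())
    if tag=='s1':
        pass
    m=roi&(z>.003)&(z<.03)&(H>10)&(H<28)&(S<140)&(V>150)&(y<.1); P=W[m];mm=m.astype(np.uint8)
    r=cv2.minAreaRect((P[:,:2]*1000).astype(np.float32));print(' board',len(P),r,np.median(P[:,2]))
    # other objects
p,W=cloud('t1')
for n,(u,v,k) in dict(pot=(383,228,12),cup=(255,367,14),tape=(545,380,12),keep=(498,253,4),post=(465,250,8),rest=(345,335,4)).items():
    u,v,k=[int(a/1.5625) for a in(u,v,k)]; q=W[v-k:v+k+1,u-k:u+k+1].reshape(-1,3); print(n,np.round(np.nanmedian(q,0),3),np.round(np.nanmax(q[:,2]),3))
# enlarged crops
a=p[120:260,180:390][:,:,::-1]; cv2.imwrite('pics/c3.png',cv2.resize(a,(798,532),interpolation=cv2.INTER_CUBIC))
```

```text
t1 door n 352 z [0.07016697 0.12771192 0.13839233 0.13949236]
 dir 0.94862217 -0.31641114 -18.446024 ends [array([0.37960665, 0.50511351]), array([0.20927006, 0.16740749])] z 0.13522058177978752
 blue n 3057 [0.14699926 0.1531806  0.1584912 ]
 roof ((638.42578125, -136.31765747070312), (159.99972534179688, 120.61690521240234), 81.16905975341797) [[566.5999755859375, -206.10000610351562], [685.7000122070312, -224.60000610351562], [710.2999877929688, -66.5], [591.0999755859375, -48.0]]
 board 4423 ((665.0510864257812, -130.1593017578125), (629.0639038085938, 453.8503112792969), 7.195757865905762) 0.012794183287577315
s1 door n 1869 z [0.06986971 0.09372654 0.13627882 0.13758466]
 dir 0.9624101 0.2716004 15.7595215 ends [array([0.38151108, 0.99614045]), array([0.19523505, 0.36868874])] z 0.0937265414666335
 blue n 1138 [0.02364389 0.15269145 0.15624125]
 roof ((632.3429565429688, -133.74844360351562), (156.09039306640625, 113.16072845458984), 79.19749450683594) [[562.0999755859375, -199.8000030517578], [673.2999877929688, -221.0], [702.5, -67.69999694824219], [591.4000244140625, -46.5]]
 board 1692 ((657.58447265625, -133.638916015625), (511.1660461425781, 344.9520568847656), 50.27812957763672) 0.012907223470707812
pot [0.644 0.095 0.051] 0.059
cup [0.411 0.317 0.014] 0.079
tape [ 0.383 -0.175  0.036] 0.045
keep [ 0.582 -0.082  0.164] 0.168
post [ 0.597 -0.036  0.112] 0.142
rest [0.462 0.162 0.042] 0.046
```

View pics/c3.png

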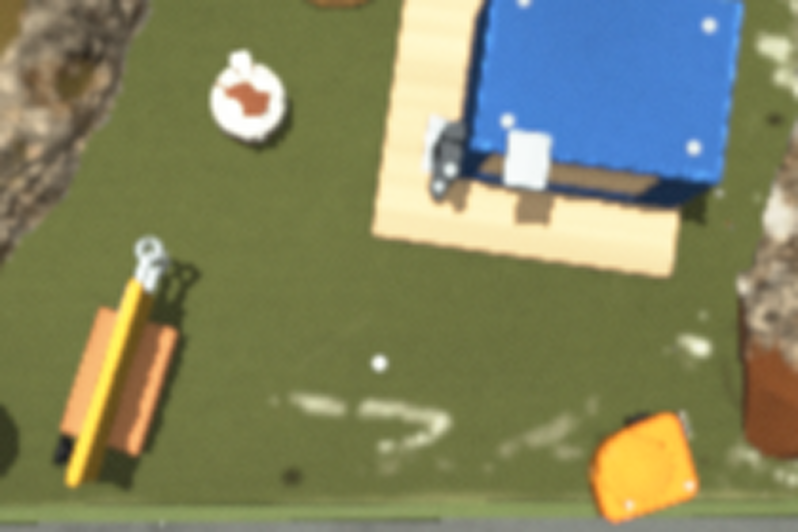

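The enlarged top crop shows the upper knuckle ring at (149,249), the panel's upper edge from about (139,283) to (77,483), the upper pin tip at about (441,187) and the keeper at (527,160).

```bash
cat >> h.py <<'E'
def ray(tag,u,v,z):
    c=np.load(f'pics/{tag}.npz'); d=np.stack([(np.asarray(u,float)-c['cx'])/c['fx'],(np.asarray(v,float)-c['cy'])/c['fy'],np.ones(np.shape(u))],-1)@c['R']
    o=-c['R'].T@c['t']; return o+d*((z-o[2])/d[...,2])[...,None]
E
python3 - <<'E'
from h import *
p,W=cloud('t1'); hsv=cv2.cvtColor(p,cv2.COLOR_RGB2HSV); H,S,V=[hsv[...,i].astype(int) for i in range(3)]
m=((H>100)&(H<125)&(S>150)&(W[...,2]>.14)&(W[...,2]<.17)); m[:, :290]=0; m[260:]=0
v,u=np.nonzero(m); P=ray('t1',u,v,.154); r=cv2.minAreaRect((P[:,:2]*1000).astype(np.float32)); print(r,cv2.boxPoints(r).round(1).tolist())
f=lambda a,b,z:(ray('t1',np.array(180+(a+.5)/3.8-.5),np.array(120+(b+.5)/3.8-.5),z)*1000).round(1)
print('knk',f(149,249,.121),'hingeend',f(139,283,.136),'free',f(77,483,.136),'pin',f(441,187,.137),'keeper mid front',f(527,187,.163))
m=(H>18)&(H<32)&(S>150)&(abs(W[...,2]-.135)<.012)&(W[...,1]>.08)&(W[...,1]<.25)&(W[...,0]>.36)&(W[...,0]<.56)
v,u=np.nonzero(m);P=ray('t1',u,v,.136)*1000;r=cv2.minAreaRect(P[:,:2].astype(np.float32));print('door',len(P),r)
l=cv2.fitLine(P[:,:2].astype(np.float32),cv2.DIST_HUBER,0,.1,.1).ravel();print(l,np.degrees(np.arctan2(l[1],l[0])),np.arctan2(l[1],l[0]))
E
```

```text
((637.4628295898438, -135.01010131835938), (159.6410675048828, 121.45269775390625), 81.523193359375) [[565.5999755859375, -205.0], [685.7999877929688, -222.89999389648438], [709.2999877929688, -65.0], [589.2000122070312, -47.099998474121094]]
knk [530.3 159.7 121. ] hingeend [506.8 165.2 136. ] free [378.9 205.  136. ] pin [567.4 -30.4 137. ] keeper mid front [563.4 -82.4 163. ]
door 187 ((442.50335693359375, 188.30233764648438), (8.917144775390625, 133.78668212890625), 71.92240142822266)
[ 9.4799769e-01 -3.1827730e-01  4.4036627e+02  1.8884177e+02] -18.558773 -0.32391173
```

```bash
cat >> h.py <<'E'
def mv(pos,yaw,cmdpos=None):
    o=observe(); R=Ro.from_euler('xyz',o['tool_rot']); T=Ro.from_euler('xyz',[np.pi,0,yaw])
    print('shift cm',np.round(R.inv().apply(np.array(pos)-o['position'])*100,2),'rot',np.round((R.inv()*T).as_rotvec(),3))
E
python3 - <<'E'
from h import *
mv([.453,.185,.22],2.819)
E
```

```text
shift cm [-33.   -26.34   1.11] rot [-0.001  0.    -0.12 ]
```

>>> {"name": "play_rows", "arguments": {"motion": [[-3.5, -2.8, 0, 0, 0, -0.02, 1], [-7, -5.6, 0, 0, 0, -0.04, 1], [-10.5, -8.4, 0, 0, 0, -0.06, 1], [-14, -11.2, 0, 0, 0, -0.08, 1], [-17.5, -14, 0, 0, 0, -0.12, 1]]}}

```text
clock: 0.6
position: [0.3663, 0.3614, 0.2311]
tool_rot: [-3.141, -0.0, 2.82]
force: [0.9, 0.7, 0.8]
grip_width: 0.0854
finger_force: 0.0
```

Run:
```python
from h import *
st();mv([.453,.185,.22],2.819)
```

```text
0.6 [0.3663 0.3614 0.2311] [-3.1412 -0.      2.8198] F [0.9 0.7 0.8] M [ 0.03 -0.04 -0.  ] w 0.0854 0.0 q [-0.87  0.35 -0.03  1.89  0.01  0.91  0.34]
shift cm [-13.8  -13.99   1.12] rot [-0.    -0.     0.001]
```

>>> {"name": "play_rows", "arguments": {"motion": [[-3.5, -3.5, 0.3, 0, 0, 0, 1], [-7, -7, 0.6, 0, 0, 0, 1], [-10.5, -10.5, 0.9, 0, 0, 0, 1], [-13.8, -14, 1.1, 0, 0, 0, 1], [-13.8, -14, 1.1, 0, 0, 0, 1]]}}

```text
clock: 1.1
position: [0.4544, 0.1805, 0.22]
tool_rot: [-3.14, 0.001, 2.811]
force: [-1.1, 1.5, 0.8]
grip_width: 0.0856
finger_force: 0.0
```

Run:
```python
from h import *
st()
a,d,ci=grab('wrist','w1');print({k:ci[k] for k in('fx','cx','cy','R','t')})
cv2.imwrite('pics/c4.png',cv2.resize(a,(800,600),interpolation=cv2.INTER_CUBIC)[:,:,::-1])
```

```text
1.1 [0.4544 0.1805 0.22  ] [-3.1396e+00  9.0000e-04  2.8108e+00] F [-1.1  1.5  0.8] M [ 0.1   0.06 -0.05] w 0.0856 0.0 q [-0.54  0.32  0.04  1.96 -0.02  0.86  0.76]
{'fx': 297.3186396354542, 'cx': 258.62061180358967, 'cy': 191.0274494943528, 'R': array([[ 3.23774534e-01,  9.46133869e-01, -8.67617228e-04],
       [ 9.08759427e-01, -3.10729247e-01,  2.78574296e-01],
       [ 2.63298982e-01, -9.09837181e-02, -9.60414290e-01]]), 't': array([-0.3171388 , -0.38893613,  0.26370685])}
```

View pics/c4.png

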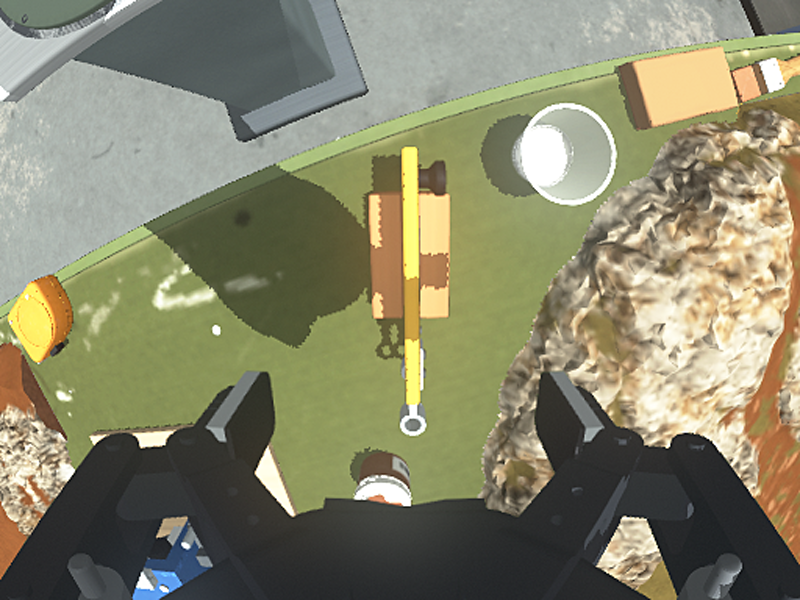

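The wrist picture shows the panel's upper edge from (410,148) to (413,404), the knuckle ring at (413,424), the knob at (433,177) and the pot at (385,485).

```bash
cat >> h.py <<'E'
def fray(tag,u,v,z,sc=1.5625):
    c=np.load(f'pics/{tag}.npz'); x=(u+.5)/sc-.5-c['cx']; y=(v+.5)/sc-.5-c['cy']; r=np.hypot(x,y); th=r/c['fx']
    d=np.array([x/r*np.sin(th),y/r*np.sin(th),np.cos(th)])@c['R']; o=-c['R'].T@c['t']; return o+d*(z-o[2])/d[2]
E
python3 - <<'E'
from h import *
a=fray('w1',410,150,.136);b=fray('w1',413,402,.136);k=fray('w1',413,424,.121);print((1000*np.array([a,b,k])).round(1)); d=b-a
yaw=np.arctan2(d[1],d[0]);print('len',np.linalg.norm(d),yaw,np.arctan2(*(k-a)[1::-1]))
u=np.array([np.cos(yaw),np.sin(yaw),0]);m=(a+b)/2; print('mid',m,'from knk',k-.091*u)
st()
g=m+.010*u; print(g);mv([g[0],g[1],.125-.0187],np.pi+yaw)
E
```

```text
[[379.4 208.3 136. ]
 [505.9 167.2 136. ]
 [528.3 160.  121. ]]
len 0.13300631648565703 -0.31425598558276474 -0.31387348893688066
mid [0.44265923 0.18776072 0.136     ] from knk [0.44177917 0.18810973 0.121     ]
1.15 [0.4533 0.1837 0.2201] [-3.1406e+00  1.0000e-04  2.8136e+00] F [0.5 1.3 0.2] M [0.07 0.04 0.03] w 0.0854 0.0 q [-0.54  0.32  0.04  1.96 -0.02  0.86  0.75]
[0.4521695  0.18466963 0.136     ]
shift cm [ 0.14  0.07 11.38] rot [-0.001  0.    -0.014]
```

>>> {"name": "play_rows", "arguments": {"motion": [[0.1, 0, 3.8, 0, 0, -0.007, 0.5], [0.1, 0, 7.6, 0, 0, -0.007, 0.2], [0.1, 0, 11.3, 0, 0, -0.007, 0], [0.1, 0, 11.3, 0, 0, -0.007, 0], [0.1, 0, 11.3, 0, 0, -0.007, -0.3]], "squeeze": 60}}

```text
clock: 1.65
position: [0.4511, 0.1875, 0.1078]
tool_rot: [-3.141, -0.001, 2.827]
force: [0.2, 0.8, 0.7]
grip_width: 0.0304
finger_force: 0.0
```

>>> {"name": "play_rows", "arguments": {"motion": [[0, 0, 0, 0, 0, 0, -0.6], [0, 0, 0, 0, 0, 0, -0.8], [0, 0, 0, 0, 0, 0, -1], [0, 0, 0, 0, 0, 0, -1], [0, 0, 0, 0, 0, 0, -1]]}}

```text
clock: 2.15
position: [0.452, 0.1868, 0.109]
tool_rot: [3.141, 0.002, 2.825]
force: [-3.2, -4.7, 16.9]
grip_width: 0.0069
finger_force: 58.9
```

Run:
```python
from h import *
st()
```

```text
2.15 [0.452  0.1868 0.109 ] [3.1406e+00 1.5000e-03 2.8254e+00] F [-3.2 -4.7 16.9] M [-1.39  0.85  0.07] w 0.0069 58.9403110742569 q [-0.53  0.49  0.02  2.06 -0.02  0.59  0.76]
```

>>> {"name": "play_rows", "arguments": {"motion": [[0, 0, -1, 0, 0, 0, -1], [0, 0, -2, 0, 0, 0, -1], [0, 0, -3.5, 0, 0, 0, -1], [0, 0, -5.2, 0, 0, 0, -1], [0, 0, -5.2, 0, 0, 0, -1]]}}

```text
clock: 2.65
position: [0.4525, 0.1876, 0.1619]
tool_rot: [3.139, 0.003, 2.826]
force: [-0.9, -0.4, -2.7]
grip_width: 0.0071
finger_force: 58.9
```

Run:
```python
from h import *
st()
a,d,ci=grab('wrist','w2')
st()
c=a[180:300,180:360]
cv2.imwrite('pics/c5.png',np.vstack([cv2.resize(a,(512,384)),])[:,:,::-1])
```

```text
2.65 [0.4525 0.1876 0.1619] [3.1386e+00 2.7000e-03 2.8257e+00] F [-0.9 -0.4 -2.7] M [ 0.02  0.01 -0.05] w 0.0071 58.86875510215759 q [-0.54  0.41  0.03  2.02 -0.02  0.71  0.76]
2.7 [0.452  0.1874 0.1606] [3.1396e+00 1.8000e-03 2.8258e+00] F [-0.2  0.8 -2.4] M [-0.05 -0.03 -0.02] w 0.0071 58.86971890926361 q [-0.54  0.41  0.03  2.02 -0.02  0.71  0.76]
```

View pics/c5.png

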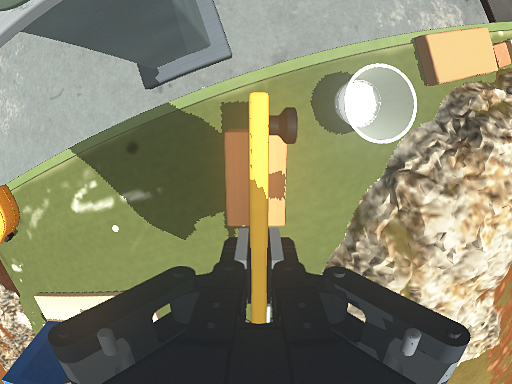

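The wrist picture shows the door held upright between the fingers, clear of the rest, with its upper edge from (258.5,93) to (259,320).

Run:
```python
from h import *
z=np.load('pics/w2.npz')
print('settled?'); o=st()
for zz in(.188,):
    a=fray('w2',258.7,93.5,zz,1.);b=fray('w2',259,230,zz,1.);print(a,b,np.arctan2(*(b-a)[1::-1]))
yaw=o['tool_rot'][2]-np.pi; u=np.array([np.cos(yaw),np.sin(yaw)]); print(yaw,'free->hinge',a[:2]+.160*u, 'tcp off along',(a[:2]+.160*u-o['position'][:2])@u,(a[:2]+.160*u-o['position'][:2])@[-u[1],u[0]])
# scene cam: pin view from earlier
p,W=cloud('s1'); c=p[150:230,240:340]; cv2.imwrite('pics/c6.png',cv2.resize(c,(800,640)[:2] if 0 else (750,600),interpolation=cv2.INTER_CUBIC)[:,:,::-1])
```

```text
settled?
2.7 [0.452  0.1874 0.1606] [3.1396e+00 1.8000e-03 2.8258e+00] F [-0.2  0.8 -2.4] M [-0.05 -0.03 -0.02] w 0.0071 58.86971890926361 q [-0.54  0.41  0.03  2.02 -0.02  0.71  0.76]
[0.37937413 0.21065985 0.188     ] [0.43243331 0.1935142  0.188     ] -0.3125504355079576
-0.31576939718186203 free->hinge [0.53146336 0.16097218] tcp off along 0.08371046275966085 -0.0004467949478827907
```

View pics/c6.png

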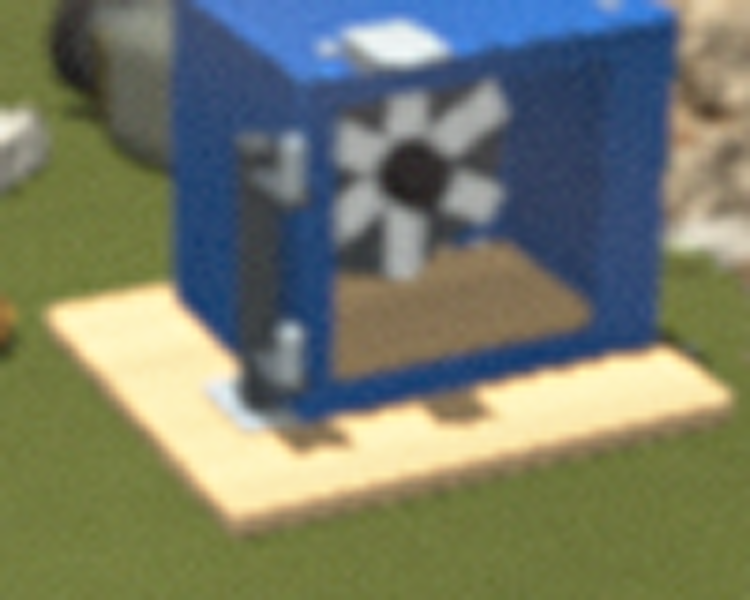

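The scene crop shows the upper pin at u≈291, tip v≈134 and base about 190, and the lower pin at u≈290, tip v≈324 and base about 376.

Run:
```python
from h import *
def pr(tag,X):
    c=np.load(f'pics/{tag}.npz'); q=c['R']@X+c['t']; return np.array([q[0]/q[2]*c['fx']+c['cx'],q[1]/q[2]*c['fy']+c['cy']])
g=lambda a,b,z:(ray('s1',np.array(240+(a+.5)/7.5-.5),np.array(150+(b+.5)/7.5-.5),z)*1000).round(1)
print('up tip',g(291,134,.137),g(291,190,.117),'low',g(290,324,.062),g(290,376,.042))
z=np.load('pics/t1.npz');print('topcam',-z['R'].T@z['t'])
for X in ([.5797,-.0303],[.567,-.0304],[.578,-.036],[.574,-.033]):
    for h in(.137,.062):
        t=(pr('t1',np.array(X+[h]))-[180,120]+.5)*3.8-.5; s=(pr('s1',np.array(X+[h]))-[240,150]+.5)*7.5-.5; print(X,h,'c3',t.round(),'c6',s.round())
p,W=cloud('t1'); c=p[148:182,284:312]; cv2.imwrite('pics/c7.png',cv2.resize(c,(490,595),interpolation=cv2.INTER_CUBIC)[:,:,::-1])
```

```text
up tip [586.4 -40.6 137. ] [583.  -38.5 117. ] low [585.  -40.1  62. ] [582.3 -38.5  42. ]
topcam [0.40728749 0.07834953 1.31986977]
[0.5797, -0.0303] 0.137 c3 [441. 168.] c6 [278. 146.]
[0.5797, -0.0303] 0.062 c3 [431. 184.] c6 [276. 336.]
[0.567, -0.0304] 0.137 c3 [441. 188.] c6 [299. 158.]
[0.567, -0.0304] 0.062 c3 [431. 202.] c6 [296. 349.]
[0.578, -0.036] 0.137 c3 [449. 171.] c6 [294. 144.]
[0.578, -0.036] 0.062 c3 [439. 186.] c6 [292. 334.]
[0.574, -0.033] 0.137 c3 [445. 177.] c6 [293. 150.]
[0.574, -0.033] 0.062 c3 [435. 192.] c6 [291. 340.]
```

View pics/c7.png

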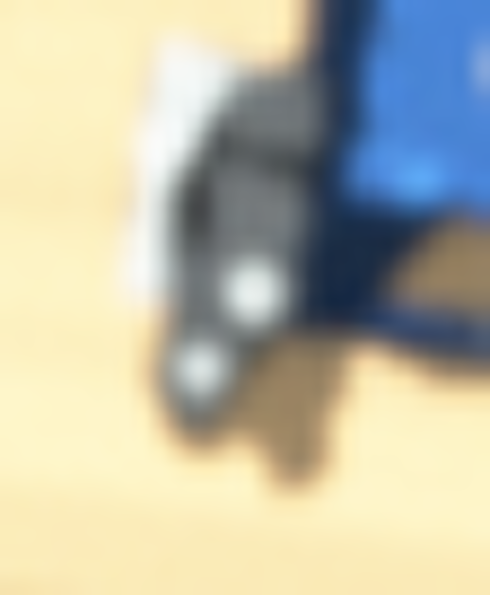

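The top crop clearly shows both pin ends: the upper pin at (254,292) and the lower pin at (200,369).

Run:
```python
from h import *
print(ray('t1',np.array(298.04),np.array(164.21),.137)*1000,ray('t1',np.array(294.96),np.array(168.61),.062)*1000)
```

```text
[578.8202227  -36.32524431 137.        ] [578.16490759 -35.36019278  62.        ]
```

Run:
```python
from h import *
mv([.4524,-.017,.1606],2.992)
```

```text
shift cm [ -6.38 -19.42  -0.02] rot [ 0.002  0.002 -0.166]
```

>>> {"name": "play_rows", "arguments": {"motion": [[-0.5, -2, 0, 0, 0, -0.02, -1], [-1.5, -5.5, 0, 0, 0, -0.05, -1], [-3, -9.5, 0, 0, 0, -0.09, -1], [-4.5, -13.5, 0, 0, 0, -0.13, -1], [-6, -17.5, 0, 0, 0, -0.166, -1]]}}

```text
clock: 3.2
position: [0.4537, 0.0005, 0.159]
tool_rot: [-3.141, -0.0, 2.994]
force: [1.6, -0.9, -2.8]
grip_width: 0.0074
finger_force: 58.9
```

>>> {"name": "play_rows", "arguments": {"motion": [[-0.8, -1.4, 0, 0, 0, 0, -1], [-0.8, -1.9, 0, 0, 0, 0, -1], [-0.8, -1.9, 0, 0, 0, 0, -1], [-0.8, -1.9, 0, 0, 0, 0, -1], [-0.8, -1.9, 0, 0, 0, 0, -1]]}}

```text
clock: 3.7
position: [0.4591, -0.0168, 0.1592]
tool_rot: [3.141, -0.0, 2.993]
force: [0.2, -0.3, -2.8]
grip_width: 0.007
finger_force: 59.1
```

Run:
```python
from h import *
st()
a=grab('top','t2')[0]; b=grab('scene','s2')[0]; st()
A=cv2.resize(a[140:230,240:360],(400,300),interpolation=cv2.INTER_CUBIC); B=cv2.resize(b[130:230,210:343],(798,600),interpolation=cv2.INTER_CUBIC)
A=cv2.resize(a[140:215,235:335],(800,600),interpolation=cv2.INTER_CUBIC)
cv2.imwrite('pics/c8.png',np.vstack([cv2.resize(A,(400,300),interpolation=cv2.INTER_AREA),cv2.resize(B,(400,300),interpolation=cv2.INTER_AREA)])[:,:,::-1])
cv2.imwrite('pics/c8a.png',A[:,:,::-1])
```

```text
3.7 [ 0.4591 -0.0168  0.1592] [ 3.1414e+00 -2.0000e-04  2.9934e+00] F [ 0.2 -0.3 -2.8] M [ 0.04 -0.01  0.03] w 0.007 59.118590354919434 q [-0.11  0.37  0.03  2.09 -0.02  0.68  1.35]
3.8 [ 0.4591 -0.0171  0.1593] [ 3.1415e+00 -1.0000e-04  2.9932e+00] F [ 0.1  0.5 -3.1] M [-0.02 -0.02 -0.05] w 0.0069 59.11901772022247 q [-0.11  0.37  0.03  2.09 -0.02  0.68  1.35]
```

View pics/c8.png

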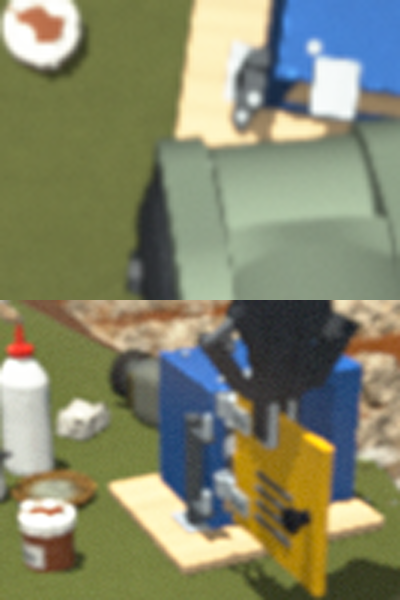

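The top half shows the arm covering the door, with both pins still visible at (255,97) and (240,115). The scene half shows the door open in front of the hinge: knuckles at (232,410) and (232,485), pins at (207,425) and (207,500).

>>> {"name": "play_rows", "arguments": {"motion": [[-0.8, -0.1, 0, 0, 0, 0, -1], [-1.8, -0.1, 0, 0, 0, 0, -1], [-2.8, -0.1, 0, 0, 0, 0, -1], [-3.8, -0.1, 0, 0, 0, 0, -1], [-3.8, -0.1, 0, 0, 0, 0, -1]]}}

```text
clock: 4.3
position: [0.498, -0.0248, 0.1591]
tool_rot: [3.142, 0.001, 2.991]
force: [-1.5, -0.3, -2.1]
grip_width: 0.0073
finger_force: 59.1
```

Run:
```python
from h import *
st()
b=grab('scene','s3')[0]; st()
B=cv2.resize(b[155:215,250:310],(600,600),interpolation=cv2.INTER_CUBIC)
cv2.imwrite('pics/c9.png',B[:,:,::-1])
```

```text
4.3 [ 0.498  -0.0248  0.1591] [3.1416e+00 5.0000e-04 2.9914e+00] F [-1.5 -0.3 -2.1] M [ 0.04  0.05 -0.01] w 0.0073 59.12963926792145 q [-0.09  0.42  0.03  2.   -0.02  0.72  1.37]
4.35 [ 0.497  -0.0248  0.159 ] [-3.1415e+00 -3.0000e-04  2.9914e+00] F [ 0.  -0.2 -2.6] M [-0.01  0.02  0.05] w 0.0069 59.130515456199646 q [-0.09  0.42  0.03  2.   -0.02  0.72  1.37]
```

View pics/c9.png

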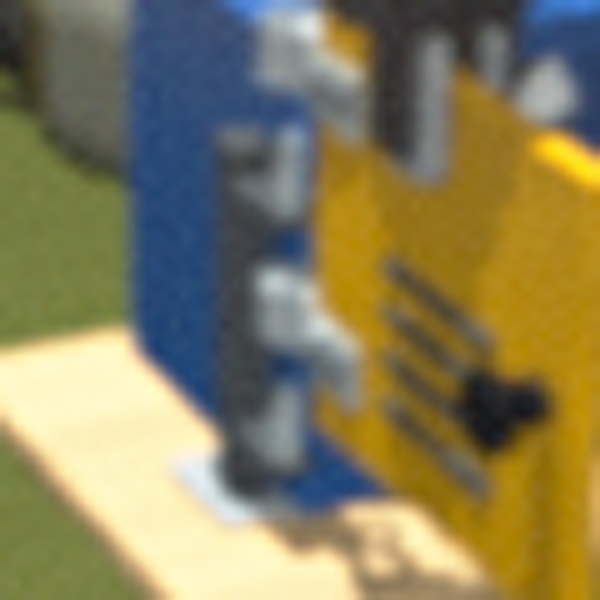

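The scene crop shows the knuckles hovering above the pins: knuckle centres at u≈284 and pin centres at u≈291, about 2 mm apart sideways. I'll check the edges in the pixel values.

Run:
```python
from h import *
p=np.load('pics/s3.npz')['p'].astype(int); q=np.load('pics/s1.npz')['p'].astype(int)
print('cols',list(range(270,292)))
for n,v in (('hk',158),('hk',160),('hk',162),('pin',170),('pin',172),('lk',184),('lk',186),('lk',188),('lpin',196),('lpin',198)):
    print(n,v,p[v,270:292,0].tolist())
for v in (170,172,196,198): print('s1',v,q[v,270:292,0].tolist())
```

```text
cols [270, 271, 272, 273, 274, 275, 276, 277, 278, 279, 280, 281, 282, 283, 284, 285, 286, 287, 288, 289, 290, 291]
hk 158 [58, 60, 65, 64, 62, 90, 128, 150, 158, 171, 199, 210, 195, 176, 165, 152, 122, 80, 57, 60, 56, 65]
hk 160 [56, 55, 51, 56, 64, 91, 124, 137, 140, 137, 149, 174, 192, 191, 187, 171, 132, 88, 63, 54, 62, 80]
hk 162 [54, 56, 54, 54, 67, 99, 127, 145, 141, 137, 135, 138, 143, 162, 184, 181, 140, 84, 58, 53, 65, 81]
pin 170 [51, 55, 71, 80, 80, 74, 78, 98, 125, 127, 104, 106, 138, 147, 149, 147, 145, 132, 112, 81, 75, 95]
pin 172 [48, 56, 65, 72, 80, 84, 92, 113, 139, 129, 104, 116, 150, 157, 152, 160, 166, 153, 147, 139, 125, 124]
lk 184 [40, 47, 68, 63, 70, 98, 143, 161, 162, 163, 190, 195, 185, 182, 182, 181, 185, 180, 158, 141, 131, 106]
lk 186 [44, 51, 62, 64, 68, 92, 119, 141, 140, 143, 164, 194, 199, 190, 181, 183, 178, 165, 135, 117, 127, 136]
lk 188 [44, 47, 66, 65, 66, 84, 112, 132, 134, 138, 158, 177, 190, 195, 197, 189, 183, 177, 167, 133, 104, 86]
lpin 196 [129, 73, 61, 67, 73, 73, 96, 121, 139, 123, 99, 117, 150, 153, 146, 151, 168, 167, 137, 103, 94, 110]
lpin 198 [253, 190, 106, 75, 90, 106, 118, 132, 144, 122, 84, 74, 108, 134, 152, 164, 177, 177, 167, 139, 113, 92]
s1 170 [50, 55, 68, 80, 74, 77, 78, 111, 139, 136, 102, 65, 47, 63, 98, 137, 165, 171, 172, 164, 146, 113]
s1 172 [42, 57, 64, 70, 79, 81, 88, 111, 134, 127, 101, 57, 39, 46, 62, 92, 113, 138, 149, 136, 98, 60]
s1 196 [126, 71, 60, 63, 69, 75, 89, 120, 138, 125, 81, 45, 41, 59, 97, 129, 136, 136, 132, 132, 134, 137]
s1 198 [248, 186, 104, 67, 85, 102, 113, 130, 140, 119, 81, 47, 27, 57, 96, 127, 136, 138, 137, 134, 131, 121]
```

>>> {"name": "play_rows", "arguments": {"motion": [[0, 0, 0.3, 0, 0, 0, -1], [0, 0, 0.6, 0, 0, 0, -1], [0, 0, 0.9, 0, 0, 0, -1], [0, 0, 1.2, 0, 0, 0, -1], [0, 0, 1.2, 0, 0, 0, -1]]}}

```text
clock: 4.85
position: [0.4963, -0.0246, 0.1469]
tool_rot: [-3.141, -0.001, 2.992]
force: [-0.3, -0.6, -2.3]
grip_width: 0.0069
finger_force: 59.1
```

>>> {"name": "play_rows", "arguments": {"motion": [[0, 0, 0.1, 0, 0, 0, -1], [0, 0, 0.2, 0, 0, 0, -1], [0, 0, 0.3, 0, 0, 0, -1], [0, 0, 0.4, 0, 0, 0, -1], [0, 0, 0.4, 0, 0, 0, -1]]}}

```text
clock: 5.35
position: [0.4966, -0.0246, 0.1432]
tool_rot: [-3.142, -0.0, 2.992]
force: [-0.5, -0.3, -2.8]
grip_width: 0.007
finger_force: 59.1
```

Run:
```python
from h import *
st()
```

```text
5.35 [ 0.4966 -0.0246  0.1432] [-3.1415e+00 -1.0000e-04  2.9918e+00] F [-0.5 -0.3 -2.8] M [ 0.01 -0.02 -0.07] w 0.007 59.13274168968201 q [-0.09  0.45  0.03  2.02 -0.02  0.68  1.37]
```

>>> {"name": "play_rows", "arguments": {"motion": [[0, 0, 0.1, 0, 0, 0, -1], [0, 0, 0.2, 0, 0, 0, -1], [0, 0, 0.2, 0, 0, 0, -1], [0, 0, 0.3, 0, 0, 0, -1], [0, 0, 0.3, 0, 0, 0, -1]]}}

```text
clock: 5.85
position: [0.4966, -0.0246, 0.1402]
tool_rot: [-3.142, -0.0, 2.992]
force: [0.9, 0.1, -2.3]
grip_width: 0.0071
finger_force: 59.1
```

Run:
```python
from h import *
st()
```

```text
5.85 [ 0.4966 -0.0246  0.1402] [-3.1415e+00 -1.0000e-04  2.9918e+00] F [ 0.9  0.1 -2.3] M [0.02 0.02 0.02] w 0.0071 59.13286328315735 q [-0.09  0.45  0.03  2.02 -0.02  0.67  1.37]
```

>>> {"name": "play_rows", "arguments": {"motion": [[0, 0, 0.1, 0, 0, 0, -1], [0, 0, 0.2, 0, 0, 0, -1], [0, 0, 0.3, 0, 0, 0, -1], [0, 0, 0.3, 0, 0, 0, -1], [0, 0, 0.3, 0, 0, 0, -1]]}}

```text
clock: 6.35
position: [0.4966, -0.0246, 0.1373]
tool_rot: [-3.142, -0.0, 2.992]
force: [-0.7, 0.1, -2.6]
grip_width: 0.0072
finger_force: 59.1
```

Run:
```python
from h import *
st()
```

```text
6.35 [ 0.4966 -0.0246  0.1373] [-3.1416 -0.      2.9917] F [-0.7  0.1 -2.6] M [0.   0.01 0.03] w 0.0072 59.133617877960205 q [-0.09  0.46  0.03  2.02 -0.02  0.67  1.37]
```

>>> {"name": "play_rows", "arguments": {"motion": [[0, -0.1, 0, 0, 0, 0, -1], [0, -0.15, 0, 0, 0, 0, -1], [0, -0.2, 0, 0, 0, 0, -1], [0, -0.2, 0, 0, 0, 0, -1], [0, -0.2, 0, 0, 0, 0, -1]]}}

```text
clock: 6.85
position: [0.4964, -0.0264, 0.1373]
tool_rot: [3.141, 0.0, 2.992]
force: [0.3, 3.7, -2.6]
grip_width: 0.0071
finger_force: 59.1
```

>>> {"name": "play_rows", "arguments": {"motion": [[0, 0.1, 0, 0, 0, 0, -1], [0, 0.2, 0, 0, 0, 0, -1], [0, 0.3, 0, 0, 0, 0, -1], [0, 0.4, 0, 0, 0, 0, -1], [0, 0.4, 0, 0, 0, 0, -1]]}}

```text
clock: 7.35
position: [0.4969, -0.0228, 0.1373]
tool_rot: [-3.141, -0.0, 2.991]
force: [0.1, -1.3, -2.3]
grip_width: 0.0069
finger_force: 59.1
```

>>> {"name": "play_rows", "arguments": {"motion": [[0, -0.1, 0, 0, 0, 0, -1], [0, -0.2, 0, 0, 0, 0, -1], [-0.1, -0.2, 0, 0, 0, 0, -1], [-0.2, -0.2, 0, 0, 0, 0, -1], [-0.2, -0.2, 0, 0, 0, 0, -1]]}}

```text
clock: 7.85
position: [0.4983, -0.0249, 0.1372]
tool_rot: [-3.141, -0.001, 2.992]
force: [-3.8, -0.2, -1.0]
grip_width: 0.0072
finger_force: 59.5
```

>>> {"name": "play_rows", "arguments": {"motion": [[0.1, 0, 0, 0, 0, 0, -1], [0.2, 0, 0, 0, 0, 0, -1], [0.3, 0, 0, 0, 0, 0, -1], [0.4, 0, 0, 0, 0, 0, -1], [0.4, 0, 0, 0, 0, 0, -1]]}}

```text
clock: 8.35
position: [0.4953, -0.0244, 0.1375]
tool_rot: [3.141, 0.002, 2.992]
force: [4.7, -0.5, -5.3]
grip_width: 0.0068
finger_force: 58.7
```

>>> {"name": "play_rows", "arguments": {"motion": [[-0.1, 0, 0, 0, 0, 0, -1], [-0.2, 0.04, 0, 0, 0, 0, -1], [-0.2, 0.04, 0.2, 0, 0, 0, -1], [-0.2, 0.04, 0.4, 0, 0, 0, -1], [-0.2, 0.04, 0.5, 0, 0, 0, -1]]}}

```text
clock: 8.85
position: [0.4965, -0.0242, 0.132]
tool_rot: [-3.141, -0.001, 2.992]
force: [-0.1, 0.3, -2.0]
grip_width: 0.0072
finger_force: 59.0
```

>>> {"name": "play_rows", "arguments": {"motion": [[0, 0, 0.1, 0, 0, 0, -1], [0, 0, 0.2, 0, 0, 0, -1], [0, 0, 0.3, 0, 0, 0, -1], [0, 0, 0.4, 0, 0, 0, -1], [0, 0, 0.4, 0, 0, 0, -1]]}}

```text
clock: 9.35
position: [0.4966, -0.0242, 0.1282]
tool_rot: [-3.142, -0.0, 2.992]
force: [-0.3, -0.3, -2.2]
grip_width: 0.0069
finger_force: 59.0
```

Run:
```python
from h import *
st()
```

```text
9.35 [ 0.4966 -0.0242  0.1282] [-3.1416e+00 -1.0000e-04  2.9918e+00] F [-0.3 -0.3 -2.2] M [-0.07 -0.    0.02] w 0.0069 59.01931285858154 q [-0.09  0.47  0.03  2.03 -0.02  0.64  1.37]
```

Nearly home; I'm lowering in 0.5–1 mm steps until contact.

>>> {"name": "play_rows", "arguments": {"motion": [[0, 0, 0.1, 0, 0, 0, -1], [0, 0, 0.2, 0, 0, 0, -1], [0, 0, 0.3, 0, 0, 0, -1], [0, 0, 0.35, 0, 0, 0, -1], [0, 0, 0.35, 0, 0, 0, -1]]}}

```text
clock: 9.85
position: [0.4966, -0.0242, 0.1247]
tool_rot: [-3.142, -0.0, 2.992]
force: [-0.7, 0.8, -1.8]
grip_width: 0.0065
finger_force: 59.0
```

>>> {"name": "play_rows", "arguments": {"motion": [[0, 0, 0.05, 0, 0, 0, -1], [0, 0, 0.1, 0, 0, 0, -1], [0, 0, 0.15, 0, 0, 0, -1], [0, 0, 0.15, 0, 0, 0, -1], [0, 0, 0.15, 0, 0, 0, -1]]}}

```text
clock: 10.35
position: [0.4967, -0.0242, 0.1233]
tool_rot: [3.142, -0.0, 2.992]
force: [-1.3, 0.0, -3.0]
grip_width: 0.0069
finger_force: 59.0
```

>>> {"name": "play_rows", "arguments": {"motion": [[0, 0, 0.05, 0, 0, 0, -1], [0, 0, 0.1, 0, 0, 0, -1], [0, 0, 0.1, 0, 0, 0, -1], [0, 0, 0.1, 0, 0, 0, -1], [0, 0, 0.1, 0, 0, 0, -1]]}}

```text
clock: 10.85
position: [0.4967, -0.0242, 0.1226]
tool_rot: [3.142, 0.0, 2.992]
force: [-4.0, 0.3, 5.6]
grip_width: 0.007
finger_force: 60.5
```

>>> {"name": "play_rows", "arguments": {"motion": [[0, 0, 0.05, 0, 0, 0, -1], [0, 0, 0.05, 0, 0, 0, -1], [0, 0, 0.1, 0, 0, 0, -1], [0, 0, 0.1, 0, 0, 0, -1], [0, 0, 0.1, 0, 0, 0, -1]]}}

```text
clock: 11.35
position: [0.4966, -0.0242, 0.1217]
tool_rot: [3.142, 0.0, 2.992]
force: [-4.7, 1.7, 9.1]
grip_width: 0.0069
finger_force: 61.0
```

>>> {"name": "play_rows", "arguments": {"motion": [[0, 0, -0.1, 0, 0, 0, -1], [0, 0, -0.1, 0, 0, 0, -0.8], [0, 0, -0.1, 0, 0, 0, -0.6], [0, 0, -0.1, 0, 0, 0, -0.4], [0, 0, -0.1, 0, 0, 0, -0.4]]}}

```text
clock: 11.85
position: [0.4967, -0.0242, 0.1223]
tool_rot: [-3.142, -0.0, 2.992]
force: [-0.2, -0.1, 0.4]
grip_width: 0.0255
finger_force: 0.0
```

>>> {"name": "play_rows", "arguments": {"motion": [[0, 0, -1, 0, 0, 0, -0.4], [0, 0, -2, 0, 0, 0, -0.4], [0, 0, -4, 0, 0, 0, -0.4], [0, 0, -6, 0, 0, 0, -0.4], [0, 0, -6, 0, 0, 0, -0.4]]}}

```text
clock: 12.35
position: [0.498, -0.0243, 0.1853]
tool_rot: [3.141, 0.004, 2.992]
force: [-0.4, 1.5, -0.7]
grip_width: 0.026
finger_force: 0.0
```

Run:
```python
from h import *
st()
b=grab('scene','s4')[0]; w=grab('wrist','w4')[0]
p=b.astype(int)
B=cv2.resize(b[145:235,240:360],(800,600),interpolation=cv2.INTER_CUBIC)
W=cv2.resize(w,(512,384))
cv2.imwrite('pics/c10.png',np.hstack([cv2.resize(B,(400,300),interpolation=cv2.INTER_AREA),cv2.resize(W,(400,300),interpolation=cv2.INTER_AREA)])[:,:,::-1])
```

```text
12.35 [ 0.498  -0.0243  0.1853] [3.1407 0.0042 2.9915] F [-0.4  1.5 -0.7] M [-0.07  0.02  0.01] w 0.026 0.0 q [-0.1   0.38  0.03  1.98 -0.02  0.78  1.37]
```

View pics/c10.png

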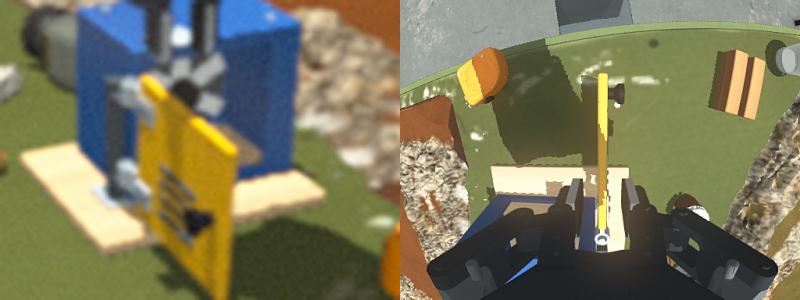

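The left half shows the door hung open, with both knuckles down on their brackets at (130,100) and (130,180). The wrist half shows the panel still at a right angle to the front. Next I'll turn the shut fingers to the outer side and push the door shut.

>>> {"name": "play_rows", "arguments": {"motion": [[0.5, 0.6, 0, 0, 0, 0.14, -0.6], [1.2, 1.2, 0, 0, 0, 0.28, -0.8], [1.8, 1.8, 0, 0, 0, 0.42, -1], [2.4, 2.4, 0, 0, 0, 0.56, -1], [2.9, 3, 0, 0, 0, 0.7, -1]], "squeeze": 20}}

```text
clock: 12.95
position: [0.4719, 0.01, 0.1819]
tool_rot: [-3.141, -0.0, 2.286]
force: [0.4, 0.2, 1.1]
grip_width: -0.0001
finger_force: 0.0
```

>>> {"name": "play_rows", "arguments": {"motion": [[0, 0, 0, 0, 0, 0.14, -1], [0, 0, 0, 0, 0, 0.28, -1], [0, 0, 0, 0, 0, 0.42, -1], [0, 0, 0, 0, 0, 0.56, -1], [0, 0, 0, 0, 0, 0.7, -1]]}}

```text
clock: 13.45
position: [0.4722, 0.0097, 0.1819]
tool_rot: [-3.141, 0.0, 1.586]
force: [0.3, -0.5, 0.0]
grip_width: 0.0
finger_force: 0.0
```

```bash
cat >> h.py <<'E'
H=np.array([.5783,-.0364])
def pose(phi,r,off):
    return H+r*np.array([np.cos(phi),np.sin(phi)])+off*np.array([np.sin(phi),-np.cos(phi)])
def plan(phis,r,offs,z):
    o=observe(); R=Ro.from_euler('xyz',o['tool_rot'])
    for p,f in zip(phis,offs):
        t=np.r_[pose(p,r,f),z]; T=Ro.from_euler('xyz',[np.pi,0,p-np.pi/2])
        print(round(p,3),np.round(R.inv().apply(t-o['position'])*100,2).tolist(),np.round((R.inv()*T).as_rotvec(),3).tolist())
E
python3 - <<'E'
from h import *
st(); plan([2.993],.110,[.03],.12)
E
```

```text
13.45 [0.4722 0.0097 0.1819] [-3.1407e+00  3.0000e-04  1.5860e+00] F [ 0.3 -0.5  0. ] M [-0.02  0.02  0.03] w 0.0 0.0 q [-0.44  0.37  0.37  2.06 -0.2   0.75  0.07]
2.993 [-0.02, 0.18, 6.19] [-0.001, 0.0, 0.164]
```

>>> {"name": "play_rows", "arguments": {"motion": [[0, 0.1, 0, 0, 0, 0.12, -1], [0, 0.2, 1.5, 0, 0, 0.164, -1], [0, 0.2, 3, 0, 0, 0.164, -1], [0, 0.2, 5, 0, 0, 0.164, -1], [0, 0.2, 6.2, 0, 0, 0.164, -1]]}}

```text
clock: 13.95
position: [0.4738, 0.0098, 0.1188]
tool_rot: [-3.14, 0.001, 1.428]
force: [-0.2, 0.0, -0.5]
grip_width: 0.0002
finger_force: 0.0
```

Run:
```python
from h import *
st(); p0=2.993; plan([p0,p0,p0+.05,p0+.1,p0+.15],.110,[.023,.016,.015,.015,.015],.12)
```

```text
13.95 [0.4738 0.0098 0.1188] [-3.1399e+00  7.0000e-04  1.4279e+00] F [-0.2  0.  -0.5] M [ 0.   -0.    0.03] w 0.0002 0.0 q [-0.41  0.49  0.35  2.1  -0.29  0.6  -0.  ]
2.993 [-0.72, 0.02, -0.12] [-0.002, 0.001, 0.006]
2.993 [-1.42, 0.01, -0.12] [-0.002, 0.001, 0.006]
3.043 [-2.07, -0.05, -0.12] [-0.002, 0.001, -0.044]
3.093 [-2.62, -0.09, -0.11] [-0.002, 0.001, -0.094]
3.143 [-3.18, -0.1, -0.11] [-0.002, 0.001, -0.144]
```

>>> {"name": "play_rows", "arguments": {"motion": [[-0.7, 0, 0, 0, 0, 0.006, -1], [-1.4, 0, 0, 0, 0, 0.006, -1], [-2.05, -0.05, 0, 0, 0, -0.044, -1], [-2.6, -0.1, 0, 0, 0, -0.094, -1], [-3.2, -0.1, 0, 0, 0, -0.144, -1]]}}

```text
clock: 14.45
position: [0.4692, -0.0227, 0.1212]
tool_rot: [3.14, 0.0, 1.573]
force: [-0.8, -0.2, -0.3]
grip_width: -0.0002
finger_force: 0.1
```

>>> {"name": "play_rows", "arguments": {"motion": [[-0.55, -0.06, 0, 0, 0, -0.05, -1], [-1.1, -0.1, 0, 0, 0, -0.1, -1], [-1.65, -0.1, 0, 0, 0, -0.15, -1], [-2.2, -0.08, 0, 0, 0, -0.2, -1], [-2.75, -0.03, 0, 0, 0, -0.25, -1]]}}

```text
clock: 14.95
position: [0.4689, -0.0503, 0.1213]
tool_rot: [3.14, 0.001, 1.823]
force: [0.2, 0.4, -0.7]
grip_width: 0.0002
finger_force: 0.1
```

```bash
cat >> h.py <<'E'
def door(tag):
    p,W=cloud(tag); hsv=cv2.cvtColor(p,cv2.COLOR_RGB2HSV).astype(int); h,s=hsv[...,0],hsv[...,1]; x,y,z=np.moveaxis(W,-1,0)
    P=W[(h>18)&(h<32)&(s>150)&(z>.04)&(z<.17)&(np.hypot(x-H[0],y-H[1])<.18)&(np.hypot(x-H[0],y-H[1])>.02)]
    a=np.unwrap(np.arctan2(P[:,1]-H[1],P[:,0]-H[0])%(2*np.pi)); print(tag,len(P),'door phi pct',np.round(np.percentile(a,[10,50,90]),3),'ztop',np.percentile(P[:,2],99))
E
python3 - <<'E'
from h import *
o=st(); grab('scene','s5'); door('s5'); door('s4'); print('expect',pose(3.393,.11,.015),3.393-np.pi/2)
E
```

```text
14.95 [ 0.4689 -0.0503  0.1213] [3.1403e+00 5.0000e-04 1.8231e+00] F [ 0.2  0.4 -0.7] M [-0.01 -0.02 -0.01] w 0.0002 0.07418198094455875 q [-0.2   0.46  0.24  2.1  -0.19  0.59  0.42]
s5 1316 door phi pct [3.313 3.361 3.382] ztop 0.14915069572330764
s4 933 door phi pct [2.909 2.955 2.978] ztop 0.14926654843038745
expect [ 0.46802653 -0.04923595] 1.8222036732051032
```

>>> {"name": "play_rows", "arguments": {"motion": [[-0.55, -0.06, 0, 0, 0, -0.05, -1], [-1.1, -0.1, 0, 0, 0, -0.1, -1], [-1.65, -0.1, 0, 0, 0, -0.15, -1], [-2.2, -0.08, 0, 0, 0, -0.2, -1], [-2.75, -0.03, 0, 0, 0, -0.25, -1]]}}

```text
clock: 15.5
position: [0.4754, -0.0767, 0.1211]
tool_rot: [3.141, 0.001, 2.072]
force: [-0.3, -0.1, 0.0]
grip_width: 0.0001
finger_force: 0.1
```

>>> {"name": "play_rows", "arguments": {"motion": [[-0.55, -0.06, 0, 0, 0, -0.05, -1], [-1.1, -0.1, 0, 0, 0, -0.1, -1], [-1.65, -0.1, 0, 0, 0, -0.15, -1], [-2.2, -0.08, 0, 0, 0, -0.2, -1], [-2.75, -0.03, 0, 0, 0, -0.25, -1]]}}

```text
clock: 16.0
position: [0.4883, -0.101, 0.1211]
tool_rot: [3.141, 0.001, 2.322]
force: [0.3, -0.2, 0.1]
grip_width: 0.0001
finger_force: 0.1
```

>>> {"name": "play_rows", "arguments": {"motion": [[-0.55, -0.06, 0, 0, 0, -0.05, -1], [-1.1, -0.1, 0, 0, 0, -0.1, -1], [-1.65, -0.1, 0, 0, 0, -0.15, -1], [-2.2, -0.08, 0, 0, 0, -0.2, -1], [-2.75, -0.03, 0, 0, 0, -0.25, -1]]}}

```text
clock: 16.5
position: [0.5069, -0.1214, 0.1211]
tool_rot: [-3.141, 0.001, 2.572]
force: [-1.1, -0.9, -0.4]
grip_width: 0.0002
finger_force: 0.1
```

Run:
```python
from h import *
o=st(); grab('scene','s6'); door('s6'); print('expect',pose(4.143,.11,.015),4.143-np.pi/2);plan([4.193,4.243,4.293,4.343,4.393],.11,[.015]*5,.1213)
```

```text
16.5 [ 0.5069 -0.1214  0.1211] [-3.1414e+00  1.0000e-03  2.5721e+00] F [-1.1 -0.9 -0.4] M [-0.01 -0.   -0.01] w 0.0002 0.07516910758567974 q [ 0.1   0.51  0.03  1.97 -0.02  0.66  1.15]
s6 1456 door phi pct [4.048 4.105 4.129] ztop 0.14947651481024488
expect [ 0.50636361 -0.1209586 ] 2.5722036732051032
4.193 [-0.4, -0.03, -0.02] [-0.0, 0.002, -0.047]
4.243 [-0.96, -0.07, -0.02] [-0.0, 0.002, -0.097]
4.293 [-1.51, -0.08, -0.02] [-0.0, 0.002, -0.147]
4.343 [-2.07, -0.06, -0.02] [-0.0, 0.002, -0.197]
4.393 [-2.62, -0.01, -0.02] [-0.0, 0.002, -0.247]
```

>>> {"name": "play_rows", "arguments": {"motion": [[-0.5, -0.05, 0, 0, 0, -0.05, -1], [-1, -0.08, 0, 0, 0, -0.1, -1], [-1.55, -0.08, 0, 0, 0, -0.15, -1], [-2.1, -0.06, 0, 0, 0, -0.2, -1], [-2.65, -0.02, 0, 0, 0, -0.25, -1]]}}

```text
clock: 17.05
position: [0.5289, -0.1356, 0.1209]
tool_rot: [-3.141, 0.001, 2.821]
force: [-0.5, 0.1, 0.0]
grip_width: 0.0001
finger_force: 0.1
```

>>> {"name": "play_rows", "arguments": {"motion": [[-0.22, -0.03, 0, 0, 0, -0.02, -1], [-0.44, -0.05, 0, 0, 0, -0.04, -1], [-0.66, -0.07, 0, 0, 0, -0.06, -1], [-0.88, -0.09, 0, 0, 0, -0.08, -1], [-1.1, -0.1, 0, 0, 0, -0.1, -1]]}}

```text
clock: 17.55
position: [0.5391, -0.1394, 0.1204]
tool_rot: [-3.142, -0.0, 2.923]
force: [-0.1, 0.6, 0.5]
grip_width: -0.0002
finger_force: 0.1
```

Run:
```python
from h import *
o=st(); grab('scene','s7'); door('s7'); plan([4.493,4.52,4.56],.11,[.015]*3,.1213)
```

```text
17.55 [ 0.5391 -0.1394  0.1204] [-3.1416 -0.      2.923 ] F [-0.1  0.6  0.5] M [-0.01  0.08 -0.02] w -0.0002 0.0766215593466768 q [ 0.19  0.56 -0.06  1.88  0.05  0.71  1.45]
s7 1215 door phi pct [4.387 4.442 4.464] ztop 0.148758313859658
4.493 [-0.05, -0.09, -0.1] [-0.0, 0.0, 0.002]
4.52 [-0.35, -0.13, -0.1] [-0.0, 0.0, -0.025]
4.56 [-0.79, -0.17, -0.1] [-0.0, 0.0, -0.065]
```

>>> {"name": "play_rows", "arguments": {"motion": [[-0.15, -0.02, 0, 0, 0, -0.015, -1], [-0.3, -0.04, 0, 0, 0, -0.03, -1], [-0.45, -0.06, 0, 0, 0, -0.045, -1], [-0.6, -0.08, 0, 0, 0, -0.06, -1], [-0.7, -0.1, 0, 0, 0, -0.07, -1]]}}

```text
clock: 18.1
position: [0.5457, -0.1419, 0.1203]
tool_rot: [3.142, -0.0, 2.993]
force: [0.3, -0.0, -0.5]
grip_width: -0.0
finger_force: 0.1
```

>>> {"name": "play_rows", "arguments": {"motion": [[-0.1, 0, 0, 0, 0, -0.01, -1], [-0.2, 0, 0, 0, 0, -0.02, -1], [-0.3, 0, 0, 0, 0, -0.03, -1], [-0.4, 0, 0, 0, 0, -0.035, -1], [-0.4, 0, 0, 0, 0, -0.035, -1]]}}

```text
clock: 18.6
position: [0.5497, -0.1425, 0.1203]
tool_rot: [3.142, 0.0, 3.027]
force: [0.0, 0.9, 0.2]
grip_width: 0.0001
finger_force: 0.0
```

Run:
```python
from h import *
o=st(); grab('scene','s8'); door('s8'); plan([4.56,4.61],.11,[.015]*2,.1213)
```

```text
18.6 [ 0.5497 -0.1425  0.1203] [3.1416e+00 1.0000e-04 3.0270e+00] F [0.  0.9 0.2] M [-0.06  0.04  0.01] w 0.0001 0.049106339502031915 q [ 0.21  0.57 -0.09  1.85  0.07  0.72  1.54]
s8 1130 door phi pct [4.491 4.541 4.565] ztop 0.14903076464033194
4.56 [0.28, -0.07, -0.1] [0.0, 0.0, 0.038]
4.61 [-0.27, -0.15, -0.1] [0.0, 0.0, -0.012]
```

Continuing 1 mm per row; no contact force yet.

>>> {"name": "play_rows", "arguments": {"motion": [[-0.08, 0, 0, 0, 0, -0.005, -1], [-0.16, 0, 0, 0, 0, -0.01, -1], [-0.24, 0, 0, 0, 0, -0.01, -1], [-0.3, 0, 0, 0, 0, -0.01, -1], [-0.3, 0, 0, 0, 0, -0.01, -1]]}}

```text
clock: 19.15
position: [0.5527, -0.1428, 0.1203]
tool_rot: [-3.142, 0.0, 3.037]
force: [-1.0, 0.6, -0.1]
grip_width: -0.0004
finger_force: 0.0
```

Run:
```python
from h import *
o=st(); grab('scene','s9'); door('s9')
```

```text
19.15 [ 0.5527 -0.1428  0.1203] [-3.1416e+00  1.0000e-04  3.0367e+00] F [-1.   0.6 -0.1] M [ 0.02  0.04 -0.01] w -0.0004 0.04215522567392327 q [ 0.22  0.58 -0.09  1.84  0.08  0.73  1.55]
s9 1087 door phi pct [4.516 4.567 4.59 ] ztop 0.14921996331899465
```

>>> {"name": "play_rows", "arguments": {"motion": [[-0.05, 0, 0, 0, 0, 0, -1], [-0.1, 0, 0, 0, 0, 0, -1], [-0.15, 0, 0, 0, 0, 0, -1], [-0.2, 0, 0, 0, 0, 0, -1], [-0.2, 0, 0, 0, 0, 0, -1]]}}

```text
clock: 19.7
position: [0.5543, -0.143, 0.1202]
tool_rot: [-3.142, -0.001, 3.037]
force: [-1.7, 0.1, 1.4]
grip_width: -0.0004
finger_force: 1.5
```

>>> {"name": "play_rows", "arguments": {"motion": [[-0.05, 0, 0, 0, 0, 0, -1], [-0.1, 0, 0, 0, 0, 0, -1], [-0.1, 0, 0, 0, 0, 0, -1], [-0.1, 0, 0, 0, 0, 0, -1], [-0.1, 0, 0, 0, 0, 0, -1]]}}

```text
clock: 20.2
position: [0.5544, -0.1431, 0.1201]
tool_rot: [-3.142, -0.002, 3.037]
force: [-9.2, -0.0, 4.5]
grip_width: 0.0
finger_force: 4.6
```

Run:
```python
from h import *
o=st(); grab('scene','s10'); door('s10')
```

```text
20.2 [ 0.5544 -0.1431  0.1201] [-3.1416e+00 -2.4000e-03  3.0366e+00] F [-9.2 -0.   4.5] M [0.29 1.9  0.02] w 0.0 4.556598374038003 q [ 0.21  0.58 -0.09  1.83  0.08  0.73  1.55]
s10 1073 door phi pct [4.535 4.583 4.606] ztop 0.14933455486426458
```

>>> {"name": "play_rows", "arguments": {"motion": [[0.1, 0, 0, 0, 0, 0, -1], [0.2, 0, 0, 0, 0, 0, -1], [0.5, 0, 0, 0, 0, 0, -1], [1.5, 0, 0, 0, 0, 0, -1], [3, 0, 0, 0, 0, 0, -1]]}}

```text
clock: 20.75
position: [0.5252, -0.1399, 0.1202]
tool_rot: [3.142, 0.0, 3.037]
force: [0.0, 0.7, -0.5]
grip_width: 0.0002
finger_force: 0.0
```

>>> {"name": "play_rows", "arguments": {"motion": [[1, 0, 0, 0, 0, 0, -1], [3, 0, -1, 0, 0, 0, -1], [5, 0, -4, 0, 0, 0, -1], [6, 0, -8, 0, 0, 0, -1], [6, 0, -10, 0, 0, 0, -1]]}}

```text
clock: 21.25
position: [0.4651, -0.1339, 0.2231]
tool_rot: [-3.141, 0.002, 3.036]
force: [0.5, -1.0, -0.9]
grip_width: -0.0
finger_force: 0.0
```

Run:
```python
from h import *
o=st(); grab('scene','s11'); door('s11'); grab('top','t3')
# free edge distance to frame plane, from both cams
yw=-.1485; ex=np.array([np.cos(yw),np.sin(yw)]); O=np.array([.5774,-.126])
p,W=cloud('s11'); hsv=cv2.cvtColor(p,cv2.COLOR_RGB2HSV).astype(int)
m=(hsv[...,0]>18)&(hsv[...,0]<32)&(hsv[...,1]>150)&(W[...,2]>.04)&(W[...,2]<.14)&(np.hypot(W[...,0]-H[0],W[...,1]-H[1])<.18)
P=W[m]; f=(P[:,:2]-O)@ex; e=(P[:,:2]-O)@[-ex[1],ex[0]]
for a in range(-70,90,20):
    k=(e*1000>a)&(e*1000<a+20); print(a,k.sum(),np.round(1000*np.median(f[k]),1) if k.any() else '')
# bystanders unchanged?
for a,b in (('t1','t3'),):
    A,WA=cloud(a);B,WB=cloud(b)
    for n,(u,v,k) in dict(pot=(383,228,25),cup=(255,367,28),tape=(545,380,28)).items():
        u,v,k=[int(q/1.5625) for q in(u,v,k)]; d=cv2.absdiff(A,B)[v-k:v+k,u-k:u+k]; print(n,d.mean().round(1),np.percentile(d,99))
```

```text
21.25 [ 0.4651 -0.1339  0.2231] [-3.1411e+00  2.3000e-03  3.0362e+00] F [ 0.5 -1.  -0.9] M [0.08 0.01 0.01] w -0.0 0.0 q [ 0.25  0.31 -0.11  1.97  0.04  0.86  1.58]
s11 1199 door phi pct [4.532 4.583 4.604] ztop 0.14861760567373797
-70 132 -8.1
-50 184 -8.9
-30 152 -10.0
-10 157 -11.0
10 175 -11.9
30 143 -12.7
50 102 -13.9
70 0 
pot 0.9 4.0
cup 0.9 4.0
tape 41.0 180.32999999999993
```

Run:
```python
from h import *
A,_=cloud('s1');B,_=cloud('s11'); u,v=368,224; d=cv2.absdiff(A,B)[v-18:v+18,u-18:u+18]; print(d.mean(),np.percentile(d,99))
if d.mean()<15: print(bot.job_done())
```

```text
21.754115226337447 110.0
```

Run:
```python
from h import *
for t in('s1','s11'):
    p,W=cloud(t); h=cv2.cvtColor(p,cv2.COLOR_RGB2HSV).astype(int); m=(h[...,0]>6)&(h[...,0]<24)&(h[...,1]>190); m[:,:345]=0; m[:,395:]=0; m[:200]=0;m[250:]=0
    v,u=np.nonzero(m); print(t,len(u),u.min(),u.max(),v.min(),v.max(),u.mean(),v.mean())
```

```text
s1 629 354 394 200 237 370.8362480127186 220.1081081081081
s11 663 354 394 200 237 370.39366515837105 220.5686274509804
```

Its outline hasn't changed, so the difference was only the arm's shadow. The tape measure hasn't moved, and I'm handing in the job.

```bash
python3 -c "
from workcell import bot
print(bot.job_done())"
```

```text
the job is handed in; nothing more can be done
None
```

The door is hung fully home on both hinge pins, swung shut against the front frame and let go; the pot, cup and tape measure are where they were, and I handed the job in after about 21 s of robot time.

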